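# Vacuum-seal the low jars and put them away

### The arm

A 6-joint arm with a two-finger parallel gripper is mounted at the origin on the work surface. World frame = base frame: x ahead of the robot, y to its left, z up, the work surface at z = 0. Lengths are in m, angles in rad, forces in N, time in s.
With the tool pointing down it reaches from about 0.25 to 0.775 m from the base axis. Payload 4 kg.
Tool frame: the origin (TCP) lies at the very end of the fingers, on their centre line; the grasp point (between the pads) lies 19 mm behind it (robot.hold_point_z is the distance from the TCP to the grasp point, in m); z points along the fingers, y is the line along which they close (so a half turn about z gives the same grasp; the last joint's range is limited). The gripper opens to 94 mm and grips with 3 to 60 N. Pads are 16 mm wide; open, the fingers measure 119 mm over their backs; the gripper's body (75 mm by 177 mm) begins 78 mm behind the grasp point.
Start: joints at [1.016, 0.087, 1.371, -0, 1.684, -0.103], TCP at [0.24, 0.495, 0.206] pointing down, gripper open.
Joint ranges: [-3.1, 3.1], [-0.76, 2.03], [0.27, 2.55], [-1.08, 4.22], [0.17, 2.65], [-2.57, 2.57]. Speed limits (rad/s): [2.79, 2.79, 3.14, 3.14, 3.14, 3.14].

### API

Orientations are given as [roll, pitch, yaw] about the fixed x, y, z axes, in that order (R = Rz(yaw) Ry(pitch) Rx(roll)).
In Python, from bench import robot gives the robot as it stands.
- The arm moves only by the tool carry_out, never from a script. Its argument "steps" is a list of rows, each a list of 3 entries, a list of its own where there are three numbers: the shift along the tool's x, y, z in m, then the turn about the tool's z in units of 10 degrees (1.0 is 10 degrees), then the closure, from -1 (fully open) to 1 (shut). In form: [[[tx, ty, tz], roll, jaw], ...]. A call has 1 to 10 rows; each row is the pose to reach, as a shift and turn from the pose commanded when the call began, along the tool's axes at that moment; what a row does not reach only later rows make up. A row lasts 1/8 s, in which the tool goes at most 62.5 mm and 10.7 degrees, less where a joint would pass 70% of its speed; a pose out of reach is approached as far as the arm can. A call with a gripper value outside its range is refused whole. The fingers move at their own pace and stop on an object; the grip force is fixed at half the most. Time passes only in rows, so rows that repeat a pose let the fingers close. It gives the time, the measured TCP pose, the force, the opening and the grip force at its end, in the units of the state.
- robot.get_obs(): the state, without advancing time (a new reading comes with each control period).
- robot.snapshot(name): name is "side" or "top"; returns a dict with "image" (400x640x3 uint8, red, green, blue), "z_map" (400x640 float32, m along the optical axis (not along the pixel's ray), 0 where there is no reading), "mtx" (3x3 intrinsics, pixels), "R" (3x3) and "t" (3): a world point X has camera coordinates R X + t. Camera axes: x right, y down, z forward; pixel columns grow to the right and rows downward; lengths in m; the calibration is good to about 2 mm. A picture is of the moment at which its call begins.
- robot.close_job(): hands the job in; it is judged then, once.
The state is a dict: "time": time; "joint_positions": joint angles; "qvel": joint speeds; "joint_torque": joint torques, N m; "tool_pos": TCP position; "ee_rot": TCP orientation; "wrist_force": force on the tool from outside, world axes, zero at the start; "wrist_torque": the same for the moment, N m; "width": finger opening in m; "finger_force": force on a finger pad.
Only numpy, scipy, OpenCV 4.12 (cv2) and the standard library are available. Lean on these libraries where they do the work, as an engineer would, in place of code of your own. Each camera call takes 0.05 s, during which the arm holds its last target. There are 200 camera calls.

### The job

Vacuum-seal all the low white jars together: stand them upright on the sealer's steel deck, fit the clear cover over them fully down on both studs, then tilt the spring lever right over towards the cover and hold it there about a second to pump, let it spring back upright, tilt it right over the other way for about a second to vent, and let it spring back again, with the cover on throughout. Then put the cover back on its grey mat, lying flat, centred and lengthwise along it, and stand all the jars upright in the wooden tray; never work the lever without the cover seated, and do not shove or knock over the blue cup, the mug or the tall canister.

Things in the scene. Friction and masses are not known exactly. Their poses are not given: they have to be found in the camera images.
- jar1: low round storage jar, white ceramic with a pale wood lid, 52 mm diameter, 46 mm tall, 98 to 196 g; origin at the centre of its underside, z up. Two or three of the four jars are present, the others are absent (None). All jars are alike.
- jar2: low round storage jar, white ceramic with a pale wood lid, 52 mm diameter, 46 mm tall, 98 to 196 g; origin at the centre of its underside, z up. Two or three of the four jars are present, the others are absent (None). All jars are alike.
- jar3: low round storage jar, white ceramic with a pale wood lid, 52 mm diameter, 46 mm tall, 98 to 196 g; origin at the centre of its underside, z up. Two or three of the four jars are present, the others are absent (None). All jars are alike.
- jar4: low round storage jar, white ceramic with a pale wood lid, 52 mm diameter, 46 mm tall, 98 to 196 g; origin at the centre of its underside, z up. Two or three of the four jars are present, the others are absent (None). All jars are alike.
- cover: clear plastic open-bottomed box, outside 88 (x) x 212 (y) x 58 mm high, inside 80 x 204 x 54 mm; at the foot of each y end a black lug 34 x 30 x 10 mm (overall 274 mm along y) with a vertical 14 mm hole centred at y = -122 / +122 mm. 280 to 455 g. Origin: centre of the underside, where walls and lugs end; z up. Fits the studs either way round.
- handle (a point): centre of the top of the cover's black block handle: 70 mm along the cover's x, 16 mm wide along its y, 34 mm tall, 92 mm above the cover's origin; grip it across its 16 mm width
- deck (a point): centre of the top of the sealer's flat steel deck, 110 (x) x 290 (y) mm, 8 mm above the counter; fixed; y runs along the line of the studs, z up. The cover seats with its origin here and its y along this y either way round. Up to three jars fit under it in a row along y, e.g. at y = -64, 0, 64 mm. The white lever housing, 110 x 104 x 50 mm tall, is centred at y = -205 mm.
- stud_a (a point): tip of the fixed steel stud nearer the lever, at y = -122 mm of the deck: 10 mm diameter, 24 mm tall above the deck, top 8 mm tapered
- stud_b (a point): tip of the like stud at y = +122 mm of the deck
- lever (a joint): tilt of the spring-centred lever in rad: 0 upright (springs back there when let go), +0.5 at the stop tilted towards the deck and cover (pump), -0.5 at the stop tilted away from them (vent). It swings in the deck's y-z plane about a pivot 50 mm above the counter at deck-frame (0, -205) mm. Stiffness 0.8 Nm/rad, about 6 N at the ball at full tilt.
- lever_tip (a point): centre of the lever's black ball (22 mm diameter), 62 mm above its pivot along the 12 mm thick lever rod; it stands 112 mm above the counter when upright
- mat: grey rectangular mat where the cover starts, 120 mm along x, 290 mm along y, 4 mm thick, fixed; origin at the centre of its underside. The mat and the tray are one on the robot's left, one on its right, either way.
- tray: shallow wooden tray, 110 mm along x, 235 mm along y, walls 6 mm thick and 15 mm high, floor 6 mm thick, fixed, starts empty; origin at the centre of its underside. It holds three jars in a row along y (for example at y = -72, 0, +72 mm).
- cup: blue espresso cup, 60 mm across, 55 mm tall, among the jars; not part of the job. Origin at the centre of its underside
- canister: tall white canister with wood lid, 72 mm diameter, 112 mm tall, bystander, not to be sealed; origin at its underside
- mug: white mug, 80 mm across, 90 mm tall, bystander; origin at its underside
There are look-alikes about, which are no part of the job. What is shaped like the jar4 but orange or pink is not meant.

How it is judged:
By the outcome, as a careful person would: the job done as asked, in the order asked, and still so for the second after the job is handed in, with the robot touching nothing.
Of jar1, jar2, jar3, jar4 only 2 to 3 are there at a start; the rules pass over those that are not, and their reading is None.
At some moment in a run one of jar1, jar2, jar3, jar4 may be knocked a few centimetres aside while the robot is not near it.
It also fails if it takes over 210 s, if anything falls off the work surface, if the arm or the gripper's body presses on something with over 40 N, if the wrist force passes 120 N, or if a joint passes its speed limit or range.

## Working session

There is one attempt and no reset: what is moved stays moved. The work goes in short steps, Python scripts to look and compute and a tool call to move; the robot and the scene stay as the last step left them, time stands still between calls to the robot, and variables do not carry over. Pictures are saved under pics/ and viewed, at most 14 in all, crops included, and the job is handed in when it is done.

Besides the shell and the picture viewer there is one more tool, called after "Emit:" as a command line: name --argument value ..., lists and objects as JSON in quotes. carry_out: Moves the arm, as the interface text tells. Its arguments: {"type":"object","properties":{"steps":{"type":"array","items":{"type":"array"}}},"required":["steps"]}

```bash
mkdir -p pics
cat > h.py <<'E'
import numpy as np, cv2
from bench import robot
def snap(n,f=None):
    s=robot.snapshot(n)
    if f: cv2.imwrite('pics/'+f,s['image'][:,:,::-1])
    return s
def cloud(s):
    z=s['z_map'];v,u=np.mgrid[0:z.shape[0],0:z.shape[1]]
    K=s['mtx'];c=np.stack([(u-K[0,2])/K[0,0]*z,(v-K[1,2])/K[1,1]*z,z],-1)
    return (c-s['t'])@s['R']
def ray(s,u,v,h):
    d=s['R'].T@np.linalg.inv(s['mtx'])@np.array([u,v,1.]);o=-s['R'].T@s['t']
    return o+d*(h-o[2])/d[2]
E
python3 - <<'E'
from h import *
a=snap('top','t0.png');b=snap('side','s0.png')
for s in(a,b): print(s['mtx'].round(1).tolist(),(-s['R'].T@s['t']).round(3),s['R'].round(2).tolist())
o=robot.get_obs();print(o)
E
```

```text
[[387.3, 0.0, 317.2], [0.0, 387.3, 205.4], [0.0, 0.0, 1.0]] [0.413 0.013 0.95 ] [[-0.02, -1.0, 0.0], [-0.99, 0.02, -0.11], [0.11, -0.0, -0.99]]
[[463.7, 0.0, 322.9], [0.0, 463.7, 197.9], [0.0, 0.0, 1.0]] [-0.03  -0.858  0.935] [[0.86, -0.51, 0.02], [-0.32, -0.56, -0.77], [0.41, 0.65, -0.64]]
{'time': 0.1, 'joint_positions': array([ 1.01592521e+00,  8.78757079e-02,  1.37207976e+00,  8.79391228e-07,
        1.68360918e+00, -1.03101024e-01]), 'qvel': array([ 0.00041372, -0.00094943, -0.00479172,  0.00103628, -0.00076176,
        0.00234888]), 'joint_torque': array([ 1.10408393e-03, -3.41252267e+01, -3.03302586e+01,  7.18775019e-02,
        3.03783605e-02, -9.65289382e-05]), 'tool_pos': array([0.23985136, 0.49439955, 0.20443603]), 'ee_rot': array([-3.13963123e+00, -2.03823136e-04,  2.68982246e+00]), 'wrist_force': array([-0.58538061, -0.23978617, -0.16084599]), 'wrist_torque': array([ 0.05206779,  0.059078  , -0.02412951]), 'finger_force': 0.0, 'width': 0.09398468632395819}
```

View pics/t0.png

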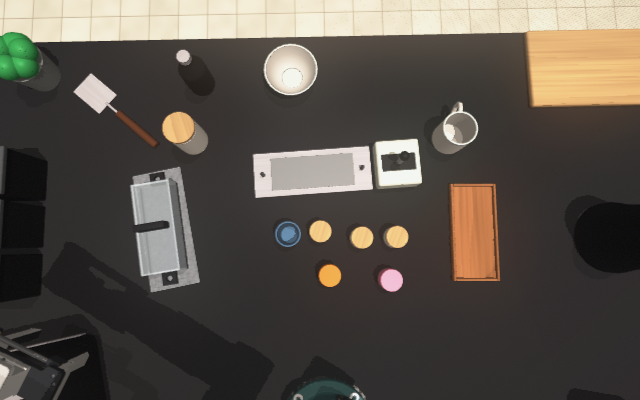

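View pics/s0.png

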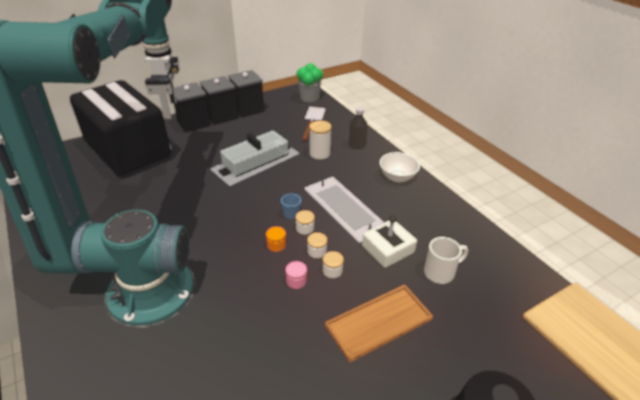

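The top view shows three white jars with wood lids at (320,231), (362,238) and (397,237). Things that could be mistaken for them are the orange (330,276) and pink (391,280) look-alikes, the canister lid (179,127) and the cup (288,234). The cover is on its mat at about (160,228). The studs are at (263,174) and (362,167), the lever ball at (404,156) and the tray at (475,232).

```bash
cat >> h.py <<'E'
def blobs(m,amin):
    n,l,st,c=cv2.connectedComponentsWithStats(m.astype(np.uint8)); 
    return [(c[i],st[i],l==i) for i in range(1,n) if st[i,4]>=amin]
def jars(s):
    hsv=cv2.cvtColor(s['image'],cv2.COLOR_RGB2HSV); P=cloud(s)
    m=(hsv[...,0]>8)&(hsv[...,0]<28)&(hsv[...,1]>60)&(hsv[...,1]<190)&(hsv[...,2]>120)&(P[...,2]>.03)&(P[...,2]<.062)
    return [(c.round(1),st[4],ray(s,*c,.046)[:2].round(4),P[mm].mean(0).round(4)) for c,st,mm in blobs(m,100)]
E
python3 - <<'E'
from h import *
s=snap('top');P=cloud(s);im=s['image']
for j in jars(s):print('jar',j)
for n,uv,h in[('stud_a',(362,167),.032),('stud_b',(263,174),.032),('ball',(404,156),.112),('cup',(288,234),.055),('or',(330,276),.046),('pink',(391,280),.046),('can',(179,127),.112),('mug',(461,130),.09)]:
    print(n,ray(s,*uv,h).round(4),P[uv[1],uv[0]].round(4))
hsv=cv2.cvtColor(im,cv2.COLOR_RGB2HSV)
# tray
m=(hsv[...,0]<15)&(hsv[...,1]>110)&(P[...,2]<.03); m[:,:430]=0;m[:180]=0
c,st,mm=max(blobs(m,500),key=lambda b:b[1][4])
pts=np.array([p for p in np.argwhere(mm)[:,::-1]]);
w=np.array([ray(s,u,v,.015)[:2] for u,v in pts],np.float32);print('tray',cv2.minAreaRect(w))
# deck: points at z~8mm bright
box=np.zeros(m.shape,bool);box[140:200,245:374]=1
m=box&(hsv[...,2]>100)&(P[...,2]<.02)
c,st,mm=max(blobs(m,500),key=lambda b:b[1][4])
w=np.array([ray(s,u,v,.008)[:2] for v,u in np.argwhere(mm)],np.float32);print('deck',cv2.minAreaRect(w))
# housing
box=np.zeros(m.shape,bool);box[130:200,365:430]=1
m=box&(P[...,2]>.04)&(P[...,2]<.06);w=P[m][:,:2].astype(np.float32);print('housing',cv2.minAreaRect(w))
# cover: by height
box=np.zeros(m.shape,bool);box[160:300,120:215]=1
m=box&(P[...,2]>.05)&(P[...,2]<.075);w=P[m][:,:2].astype(np.float32);print('covertop',m.sum(),cv2.minAreaRect(w))
m=box&(P[...,2]>.085);w=P[m][:,:2].astype(np.float32);print('handle',m.sum(),w.mean(0),cv2.minAreaRect(w),P[m][:,2].mean())
m=box&(hsv[...,2]>60)
c,st,mm=max(blobs(m,300),key=lambda b:b[1][4])
w=np.array([ray(s,u,v,.004)[:2] for v,u in np.argwhere(mm&(P[...,2]<.02))],np.float32);print('mat',cv2.minAreaRect(w))
crop=np.hstack([cv2.resize(im[210:300,270:420],None,fx=2.6,fy=2.6),cv2.resize(im[160:300,120:215],None,fx=2.6,fy=2.6)[:234]])
crop2=cv2.resize(im[125:205,240:440],None,fx=3,fy=3)
W=max(crop.shape[1],crop2.shape[1]);f=lambda c:np.pad(c,((0,0),(0,W-c.shape[1]),(0,0)))
cv2.imwrite('pics/c1.png',np.vstack([f(crop),f(crop2)])[:,:,::-1])
E
```

```text
jar (array([320.2, 231. ]), np.int32(376), array([0.4498, 0.0047]), array([0.4498, 0.0047, 0.0456]))
jar (array([361.8, 237.2]), np.int32(392), array([ 0.4332, -0.0916]), array([ 0.4333, -0.0917,  0.0453]))
jar (array([396.7, 236.5]), np.int32(399), array([ 0.4332, -0.173 ]), array([ 0.4332, -0.1731,  0.0452]))
jar (array([329.7, 275.3]), np.int32(390), array([ 0.3474, -0.0148]), array([ 0.3474, -0.0148,  0.0454]))
stud_a [ 0.6022 -0.0994  0.032 ] [ 0.6029 -0.0998  0.0284]
stud_b [0.59   0.1392 0.032 ] [0.5907 0.1396 0.0287]
ball [ 0.6084 -0.1831  0.112 ] [ 0.6054 -0.18    0.1249]
cup [0.444  0.0792 0.055 ] [0.4457 0.0829 0.0055]
or [ 0.3458 -0.0155  0.046 ] [ 0.346  -0.0154  0.0487]
pink [ 0.3338 -0.1556  0.046 ] [ 0.3336 -0.156   0.0437]
can [0.6846 0.3143 0.112 ] [0.6851 0.3149 0.1103]
mug [ 0.6713 -0.3209  0.09  ] [ 0.6954 -0.3521  0.0097]
tray ((0.44363081455230713, -0.36478546261787415), (0.11658245325088501, 0.2336122691631317), 88.76476287841797)
deck ((0.5994048714637756, 0.02155548334121704), (0.11138135939836502, 0.29098567366600037), 2.926759958267212)
housing ((0.6093361973762512, -0.18407505750656128), (0.11006607115268707, 0.1046946719288826), 2.977315902709961)
covertop 3443 ((0.46718719601631165, 0.38481640815734863), (0.21223695576190948, 0.09068404138088226), 8.32909870147705)
handle 298 [0.4574605  0.31931478] ((0.44891759753227234, 0.2149966061115265), (0.40940162539482117, 0.029603227972984314), 84.16252899169922) 0.24099523119129718
mat ((0.46574389934539795, 0.3910577595233917), (0.2923315167427063, 0.1398579180240631), 10.186773300170898)
```

View pics/c1.png

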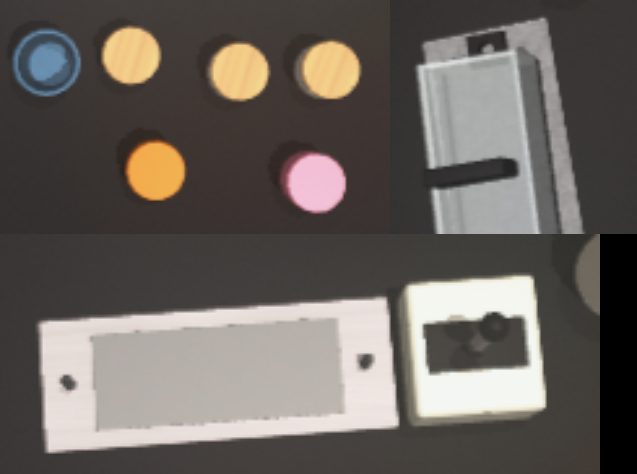

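The crop confirms the three wood-lidded white jars. The dark blobs on the deck are the studs, and the ball is black on the white housing. I'm going for jar C at (0.433,-0.173) first.

```bash
cat >> h.py <<'E'
from scipy.spatial.transform import Rotation as Rot
def delta(*wps):
    o=robot.get_obs();R=Rot.from_euler('xyz',o['ee_rot']).as_matrix();y0=np.degrees(o['ee_rot'][2])
    for x,y,z,yaw in wps:
        d=(np.array([x,y,z])-o['tool_pos'])@R; t=-((yaw-y0+180)%360-180)/10
        print((d).round(4).tolist(),round(t,2))
    return
E
python3 -c "
from h import *
delta((.4332,-.173,.15,90),(.4332,-.173,.016,90))"
```

```text
[-0.4653, -0.516, 0.0554] 6.41
[-0.4653, -0.5158, 0.1894] 6.41
```

Emit:
carry_out --steps '[[[-0.465,-0.516,0.02],6.4,-0.6],[[-0.465,-0.516,0.02],6.4,-0.6],[[-0.465,-0.516,0.02],6.4,-0.6],[[-0.465,-0.516,0.02],6.4,-0.6],[[-0.465,-0.516,0.02],6.4,-0.6],[[-0.465,-0.516,0.02],6.4,-0.6],[[-0.465,-0.516,0.02],6.4,-0.6],[[-0.465,-0.516,0.02],6.4,-0.6],[[-0.465,-0.516,0.02],6.4,-0.6],[[-0.465,-0.516,0.02],6.4,-0.6]]'

```text
time: 1.4
tool_pos: [0.4138, -0.1073, 0.1874]
ee_rot: [3.141, -0.0, 1.572]
wrist_force: [0.2, 0.3, -0.6]
width: 0.0749
finger_force: 0.0
```

Emit:
carry_out --steps '[[[0,0,0],0,-0.6],[[0,0,0],0,-0.6],[[0,0,0],0,-0.6],[[0,0,0],0,-0.6]]'

```text
time: 1.9
tool_pos: [0.4138, -0.104, 0.1877]
ee_rot: [3.141, 0.0, 1.575]
wrist_force: [0.4, 0.1, 1.4]
width: 0.0751
finger_force: 0.0
```

```bash
python3 -c "
from h import *
for j in jars(snap('top')):print(j)
o=robot.get_obs();print(o['tool_pos'],o['ee_rot'],o['width'])
delta((.4332,-.173,.016,90))"
```

```text
(array([320., 231.]), np.int32(366), array([0.4498, 0.0052]), array([0.4498, 0.0052, 0.0456]))
(array([359.6, 236.7]), np.int32(287), array([ 0.4346, -0.0865]), array([ 0.4347, -0.0866,  0.0455]))
(array([330.4, 275.6]), np.int32(351), array([ 0.3467, -0.0166]), array([ 0.3467, -0.0166,  0.0453]))
[ 0.41378609 -0.10413789  0.18774358] [3.14095265e+00 8.38554091e-05 1.57512555e+00] 0.07497207970652531
[-0.0689, 0.019, 0.1718] 0.02
```

Emit:
carry_out --steps '[[[-0.069,0.019,0.06],0,-0.6],[[-0.069,0.019,0.1],0,-0.6],[[-0.069,0.019,0.15],0,-0.6],[[-0.069,0.019,0.172],0,-0.6],[[-0.069,0.019,0.172],0,-0.6],[[-0.069,0.019,0.172],0,-0.6]]'

```text
time: 2.7
tool_pos: [0.4341, -0.1744, 0.017]
ee_rot: [3.139, 0.001, 1.574]
wrist_force: [0.3, -0.3, 0.3]
width: 0.0753
finger_force: 0.0
```

```bash
python3 -c "
from h import *
s=snap('side','s1.png');cv2.imwrite('pics/s1c.png',cv2.resize(s['image'][170:310,230:430],None,fx=3,fy=3)[:,:,::-1])
o=robot.get_obs();print(o['tool_pos'],o['wrist_force'])"
```

```text
[ 0.43437233 -0.17463568  0.01739693] [ 0.2947174  -0.74670427 -0.06737026]
```

View pics/s1c.png

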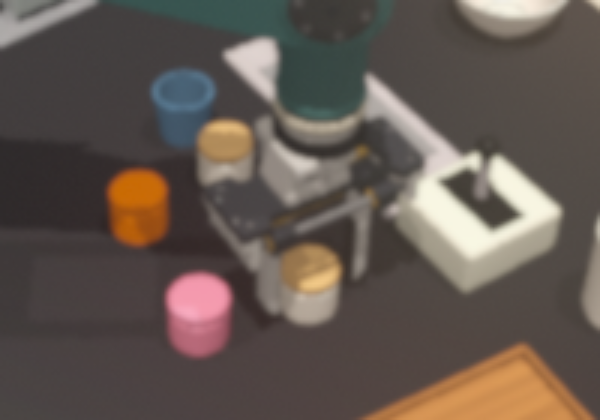

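The view shows jar C between the two fingers, with its lid at crop (310,268). I'll check its position from this camera and from the first side picture.

```bash
python3 -c "
from h import *
s=snap('side')
print(ray(s,333.4,259.3,.046))
for j in jars(s):print(j)
delta((.4332,-.173,.016,90))
"
```

```text
[ 0.43125142 -0.17623905  0.046     ]
(array([304.4, 217.4]), np.int32(219), array([0.445, 0.002]), array([0.4452, 0.0022, 0.0459]))
(array([332.5, 259.6]), np.int32(271), array([ 0.4285, -0.176 ]), array([ 0.4284, -0.1762,  0.0463]))
[0.0017, -0.0012, 0.0015] 0.02
```

Emit:
carry_out --steps '[[[0.001,-0.001,0.001],0,1],[[0.001,-0.001,0.001],0,1],[[0.001,-0.001,0.001],0,1],[[0.001,-0.001,0.001],0,1],[[0.001,-0.001,-0.06],0,1],[[0.001,-0.001,-0.11],0,1],[[0.001,-0.001,-0.11],0,1],[[0.001,-0.001,-0.11],0,1]]'

```text
time: 3.8
tool_pos: [0.4311, -0.1729, 0.1241]
ee_rot: [-3.14, -0.001, 1.573]
wrist_force: [-0.6, -0.6, -2.7]
width: 0.0514
finger_force: 30.0
```

```bash
python3 -c "
from h import *
o=robot.get_obs();print(o['wrist_force'],o['width'],o['finger_force'])
s=snap('top');P=cloud(s);im=s['image']
g=cv2.cvtColor(im,cv2.COLOR_RGB2GRAY)
for n,(u,v) in(('a',(362,167)),('b',(263,174))):
    w=g[v-8:v+9,u-8:u+9].astype(float);wt=np.clip(np.median(w)-25-w,0,None);yy,xx=np.mgrid[v-8:v+9,u-8:u+9]
    c=(xx*wt).sum()/wt.sum(),(yy*wt).sum()/wt.sum();print(n,c,ray(s,*c,.02),P[v-2:v+3,u-2:u+3,2].max())
delta((.6023,-.0426,.13,92.9),(.6023,-.0426,.025,92.9))
for j in jars(s):print(j)
"
```

```text
[-0.57413232 -0.62784669 -2.69802036] 0.05142864821572024 29.99964952468872
a (np.float64(362.3624561403509), np.float64(166.1094736842105)) [ 0.60682428 -0.10180031  0.02      ] 0.030227772405459718
b (np.float64(263.4004874086109), np.float64(173.71283509341998)) [0.59303009 0.13985274 0.02      ] 0.029625665389085183
[0.1297, 0.1719, -0.0071] -0.28
[0.1294, 0.1723, 0.0979] -0.28
(array([320.3, 231. ]), np.int32(373), array([0.4499, 0.0044]), array([0.4499, 0.0044, 0.0456]))
(array([361.5, 237.2]), np.int32(372), array([ 0.4332, -0.0911]), array([ 0.4333, -0.0911,  0.0454]))
```

Emit:
carry_out --steps '[[[0.13,0.172,-0.007],-0.3,1],[[0.13,0.172,-0.007],-0.3,1],[[0.13,0.172,-0.007],-0.3,1],[[0.13,0.172,-0.007],-0.3,1],[[0.13,0.172,-0.007],-0.3,1],[[0.13,0.172,0.04],-0.3,1],[[0.13,0.172,0.08],-0.3,1],[[0.13,0.172,0.09],-0.3,1],[[0.13,0.172,0.09],-0.3,1],[[0.13,0.172,0.09],-0.3,1]]'

```text
time: 5.1
tool_pos: [0.6049, -0.0435, 0.0378]
ee_rot: [3.138, 0.001, 1.625]
wrist_force: [0.5, 0.0, -1.0]
width: 0.0514
finger_force: 30.0
```

```bash
python3 -c "
from h import *
delta((.6023,-.0426,.025,92.9))
o=robot.get_obs();print(o['tool_pos'],o['wrist_force'])
"
```

```text
[0.0011, -0.0026, 0.0128] 0.02
[ 0.6049406  -0.04350936  0.03776674] [ 0.52100602  0.04940062 -0.98858469]
```

Emit:
carry_out --steps '[[[0.001,-0.002,0.006],0,1],[[0.001,-0.002,0.01],0,1],[[0.001,-0.002,0.01],0,1]]'

```text
time: 5.48
tool_pos: [0.6013, -0.0419, 0.0251]
ee_rot: [-3.141, -0.0, 1.625]
wrist_force: [-0.8, 0.8, -1.4]
width: 0.0511
finger_force: 30.0
```

Emit:
carry_out --steps '[[[0,0,0.002],0,1],[[0,0,0.002],0,1]]'

```text
time: 5.72
tool_pos: [0.6015, -0.042, 0.0233]
ee_rot: [-3.141, -0.0, 1.625]
wrist_force: [-1.6, -1.3, -1.2]
width: 0.0515
finger_force: 30.0
```

Emit:
carry_out --steps '[[[0,0,0.003],0,1],[[0,0,0.003],0,1],[[0,0,0.003],0,-0.6],[[0,0,0.003],0,-0.6],[[0,0,0.003],0,-0.6],[[0,0,-0.04],0,-0.6],[[0,0,-0.1],0,-0.6],[[0,0,-0.1],0,-0.6],[[0,0,-0.1],0,-0.6]]'

```text
time: 6.85
tool_pos: [0.6014, -0.042, 0.123]
ee_rot: [-3.141, -0.0, 1.625]
wrist_force: [1.2, -0.0, -0.0]
width: 0.0751
finger_force: 0.0
```

```bash
python3 -c "
from h import *
s=snap('top')
o=robot.get_obs();print(o['tool_pos'],o['wrist_force'])
for j in jars(s):print(j)
s=snap('side')
for j in jars(s):print('s',j)
delta((.4325,-.0915,.12,90),(.4325,-.0915,.016,90))
"
```

```text
[ 0.6006422  -0.04189496  0.12170875] [ 0.73495334 -0.36506171 -0.59806995]
s (array([358.1, 207.4]), np.int32(199), array([ 0.6031, -0.0379]), array([ 0.5974, -0.0453,  0.0541]))
s (array([304.4, 217.3]), np.int32(218), array([0.4452, 0.0022]), array([0.4452, 0.0021, 0.0462]))
s (array([316.3, 240.2]), np.int32(249), array([ 0.428, -0.094]), array([ 0.428 , -0.0939,  0.0461]))
[-0.0405, -0.1702, 0.0017] 0.31
[-0.0406, -0.1698, 0.1057] 0.31
```

Emit:
carry_out --steps '[[[-0.04,-0.17,0.002],0.3,-0.6],[[-0.04,-0.17,0.002],0.3,-0.6],[[-0.04,-0.17,0.002],0.3,-0.6],[[-0.04,-0.17,0.002],0.3,-0.6],[[-0.04,-0.17,0.05],0.3,-0.6],[[-0.04,-0.17,0.09],0.3,-0.6],[[-0.04,-0.17,0.105],0.3,-0.6],[[-0.04,-0.17,0.105],0.3,-0.6],[[-0.04,-0.17,0.105],0.3,-0.6]]'

```text
time: 8.07
tool_pos: [0.4356, -0.0915, 0.0199]
ee_rot: [3.139, 0.001, 1.573]
wrist_force: [-0.2, -0.7, -0.4]
width: 0.0753
finger_force: 0.0
```

Emit:
carry_out --steps '[[[0,0,0],0,1],[[0,0,0],0,1],[[0,0,0],0,1],[[0,0,0],0,1],[[0,0,-0.06],0,1],[[0,0,-0.11],0,1],[[0,0,-0.11],0,1],[[0,0,-0.11],0,1]]'

```text
time: 9.07
tool_pos: [0.4334, -0.0909, 0.1272]
ee_rot: [-3.14, -0.001, 1.573]
wrist_force: [-0.4, -0.3, -2.9]
width: 0.0514
finger_force: 30.0
```

```bash
python3 -c "
from h import *
s=snap('top')
for j in jars(s):print(j)
s=snap('side')
for j in jars(s):print('s',j)
delta((.599,.0213,.13,92.9),(.599,.0213,.025,92.9))
"
```

```text
(array([338.8, 165.5]), np.int32(378), array([ 0.6041, -0.0428]), array([ 0.6025, -0.0423,  0.0533]))
(array([320. , 230.9]), np.int32(366), array([0.4499, 0.0052]), array([0.4499, 0.0052, 0.0456]))
(array([328.7, 274.9]), np.int32(325), array([ 0.3485, -0.0125]), array([ 0.3484, -0.0125,  0.0452]))
s (array([358.2, 207.3]), np.int32(197), array([ 0.6034, -0.0379]), array([ 0.5976, -0.0454,  0.0542]))
s (array([300.6, 218.4]), np.int32(109), array([0.4334, 0.0036]), array([0.4337, 0.0042, 0.0455]))
[0.1117, 0.1666, -0.0045] -0.28
[0.1115, 0.167, 0.1005] -0.28
```

Emit:
carry_out --steps '[[[0.112,0.167,-0.005],-0.3,1],[[0.112,0.167,-0.005],-0.3,1],[[0.112,0.167,-0.005],-0.3,1],[[0.112,0.167,-0.005],-0.3,1],[[0.112,0.167,-0.005],-0.3,1],[[0.112,0.167,0.04],-0.3,1],[[0.112,0.167,0.08],-0.3,1],[[0.112,0.167,0.095],-0.3,1],[[0.112,0.167,0.099],-0.3,1],[[0.112,0.167,0.099],-0.3,1]]'

```text
time: 10.42
tool_pos: [0.6016, 0.0207, 0.0311]
ee_rot: [3.139, 0.0, 1.625]
wrist_force: [0.2, 0.3, -1.0]
width: 0.0515
finger_force: 30.0
```

Emit:
carry_out --steps '[[[0,0,0],0,1],[[0,0,0],0,1]]'

```text
time: 10.68
tool_pos: [0.6017, 0.0211, 0.0309]
ee_rot: [3.139, 0.0, 1.625]
wrist_force: [0.6, 0.8, -1.3]
width: 0.0516
finger_force: 30.0
```

Emit:
carry_out --steps '[[[0,-0.002,0.005],0,1],[[0,-0.002,0.005],0,1],[[0,-0.002,0.005],0,1]]'

```text
time: 11.05
tool_pos: [0.6007, 0.021, 0.0269]
ee_rot: [3.136, 0.0, 1.625]
wrist_force: [0.3, 0.3, 5.7]
width: 0.0514
finger_force: 30.0
```

Emit:
carry_out --steps '[[[0,0,0],0,-0.6],[[0,0,0],0,-0.6],[[0,0,0],0,-0.6],[[0,0,-0.04],0,-0.6],[[0,0,-0.1],0,-0.6],[[0,0,-0.1],0,-0.6],[[0,0,-0.1],0,-0.6]]'

```text
time: 11.92
tool_pos: [0.5985, 0.0211, 0.1239]
ee_rot: [-3.141, -0.0, 1.625]
wrist_force: [-0.3, -0.1, -0.7]
width: 0.0749
finger_force: 0.0
```

```bash
python3 -c "
from h import *
s=snap('top')
for j in jars(s):print(j)
s=snap('side')
for j in jars(s):print('s',j)
delta((.45,.005,.12,90),(.45,.005,.015,90))
"
```

```text
(array([333.4, 165. ]), np.int32(118), array([ 0.6055, -0.0299]), array([ 0.6039, -0.0295,  0.0537]))
s (array([352.2, 201.6]), np.int32(392), array([ 0.6026, -0.0074]), array([ 0.5971, -0.0144,  0.0539]))
s (array([304.4, 217.3]), np.int32(218), array([0.4452, 0.0022]), array([0.4452, 0.0022, 0.0461]))
[-0.0081, -0.1481, 0.0027] 0.31
[-0.0081, -0.1476, 0.1077] 0.31
```

Emit:
carry_out --steps '[[[-0.008,-0.148,0.003],0.3,-0.6],[[-0.008,-0.148,0.003],0.3,-0.6],[[-0.008,-0.148,0.003],0.3,-0.6],[[-0.008,-0.148,0.003],0.3,-0.6],[[-0.008,-0.148,0.05],0.3,-0.6],[[-0.008,-0.148,0.09],0.3,-0.6],[[-0.008,-0.148,0.108],0.3,-0.6],[[-0.008,-0.148,0.108],0.3,-0.6],[[-0.008,-0.148,0.108],0.3,-0.6]]'

```text
time: 13.15
tool_pos: [0.4526, 0.005, 0.0169]
ee_rot: [3.141, -0.0, 1.573]
wrist_force: [0.2, 0.5, -0.0]
width: 0.0751
finger_force: 0.0
```

Emit:
carry_out --steps '[[[0,0,0],0,1],[[0,0,0],0,1],[[0,0,0],0,1],[[0,0,0],0,1],[[0,0,-0.06],0,1],[[0,0,-0.11],0,1],[[0,0,-0.11],0,1],[[0,0,-0.11],0,1]]'

```text
time: 14.15
tool_pos: [0.4508, 0.0051, 0.1252]
ee_rot: [-3.14, -0.0, 1.573]
wrist_force: [-0.0, -0.1, -2.4]
width: 0.0516
finger_force: 30.0
```

```bash
python3 -c "
from h import *
s=snap('top')
for j in jars(s):print(j)
delta((.5957,.0852,.13,92.9),(.5957,.0852,.025,92.9))
"
```

```text
(array([338.8, 165.4]), np.int32(372), array([ 0.6043, -0.0427]), array([ 0.6028, -0.0423,  0.0532]))
(array([312.4, 166. ]), np.int32(360), array([0.6041, 0.0201]), array([0.6025, 0.02  , 0.0536]))
(array([330.1, 280. ]), np.int32(197), array([ 0.3368, -0.0155]), array([ 0.3368, -0.0155,  0.0455]))
[0.0798, 0.1457, -0.0061] -0.28
[0.0797, 0.146, 0.0989] -0.28
```

Emit:
carry_out --steps '[[[0.08,0.145,-0.006],-0.3,1],[[0.08,0.145,-0.006],-0.3,1],[[0.08,0.145,-0.006],-0.3,1],[[0.08,0.145,-0.006],-0.3,1],[[0.08,0.144,0.04],-0.3,1],[[0.08,0.144,0.08],-0.3,1],[[0.08,0.144,0.095],-0.3,1],[[0.08,0.144,0.1],-0.3,1],[[0.08,0.144,0.101],-0.3,1],[[0.08,0.144,0.101],-0.3,1]]'

```text
time: 15.45
tool_pos: [0.5965, 0.0853, 0.0273]
ee_rot: [3.138, -0.0, 1.625]
wrist_force: [-0.1, -0.3, -0.8]
width: 0.0517
finger_force: 30.0
```

Emit:
carry_out --steps '[[[0,0,0.003],0,1],[[0,0,0.003],0,1]]'

```text
time: 15.7
tool_pos: [0.5968, 0.0853, 0.025]
ee_rot: [3.138, 0.0, 1.625]
wrist_force: [-0.5, -0.1, 5.8]
width: 0.0513
finger_force: 30.0
```

Contact. Release, rise, and go clear towards the robot so both cameras see the deck and cover.

Emit:
carry_out --steps '[[[0,0,0],0,-0.6],[[0,0,0],0,-0.6],[[0,0,0],0,-0.6],[[0,0,-0.04],0,-0.6],[[0,0,-0.1],0,-0.6],[[0.0,-0.1,-0.15],0,-0.6],[[0.0,-0.3,-0.15],0,-0.6],[[0.0,-0.3,-0.15],0,-0.6],[[0.0,-0.3,-0.15],0,-0.6],[[0.0,-0.3,-0.15],0,-0.6]]'

```text
time: 16.95
tool_pos: [0.2937, 0.0689, 0.1724]
ee_rot: [3.141, -0.0, 1.625]
wrist_force: [0.6, 0.3, 1.0]
width: 0.075
finger_force: 0.0
```

```bash
python3 -c "
from h import *
s=snap('top','t2.png')
for j in jars(s):print(j)
print(robot.get_obs()['tool_pos'])
im=s['image']
cv2.imwrite('pics/c2.png',cv2.resize(im[150:310,110:230],None,fx=3.7,fy=3.7,interpolation=cv2.INTER_CUBIC)[:,:,::-1])"
```

```text
(array([338.9, 165.5]), np.int32(377), array([ 0.6041, -0.0429]), array([ 0.6026, -0.0424,  0.0535]))
(array([312.3, 166.6]), np.int32(379), array([0.6028, 0.0201]), array([0.6012, 0.0201, 0.0535]))
(array([284.8, 168.7]), np.int32(378), array([0.599 , 0.0855]), array([0.5974, 0.0848, 0.0536]))
(array([329.7, 275.3]), np.int32(390), array([ 0.3474, -0.0149]), array([ 0.3474, -0.0149,  0.0453]))
[0.28859072 0.06893483 0.17346907]
```

View pics/c2.png

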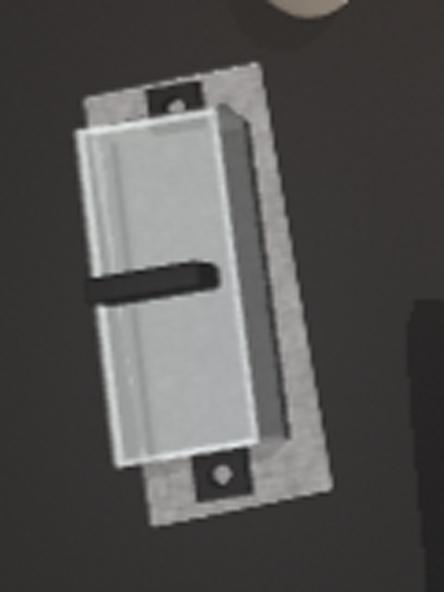

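The crop shows the mat corners at (84,98), (258,63), (331,490) and (152,525), the lug holes at (177,106) and (223,474), and the cover top corners at (78,130), (215,110), (258,442) and (118,467). All of these are crop pixels.

```bash
python3 -c "
from h import *
s=snap('top')
f=lambda L,h:np.array([ray(s,110+(x+.5)/3.7-.5,150+(y+.5)/3.7-.5,h)[:2] for x,y in L])
def rep(n,c):
    d=(c[0]+c[1]-c[2]-c[3])/2; print(n,c.mean(0).round(4),'len',np.linalg.norm(d).round(4),'ang',np.degrees(np.arctan2(d[1],d[0])).round(2))
rep('mat',f([(84,98),(258,63),(331,490),(152,525)],.004))
rep('top',f([(78,130),(215,110),(258,442),(118,467)],.062))
rep('holes',f([(177,106),(177,106),(223,474),(223,474)],.012))
P=cloud(s);m=np.zeros(P.shape[:2],bool);m[215:240,130:175]=1;m&=(P[...,2]>.085)&(P[...,2]<.11)
print(m.sum(),P[m].mean(0),cv2.minAreaRect(P[m][:,:2].astype(np.float32)))
h=f([(90,291),(213,275)],.096);print(h,h.mean(0))
delta((.465,.390,.2,98.8),(.465,.390,.069,98.8))
"
```

```text
mat [0.4662 0.3823] len 0.2874 ang 10.49
top [0.4669 0.3837] len 0.21 ang 8.37
holes [0.4679 0.3833] len 0.244 ang 8.29
247 [0.46664149 0.3823003  0.09456494] ((0.46716904640197754, 0.3837921619415283), (0.016526538878679276, 0.07076892256736755), 7.938408851623535)
[[0.46231009 0.41531765]
 [0.47031665 0.34230053]] [0.46631337 0.37880909]
[0.311, 0.1899, -0.0256] -0.57
[0.311, 0.1893, 0.1054] -0.57
```

```bash
python3 -c "
from h import *
delta((.4672,.3838,.17,98.3),(.4672,.3838,.068,98.3))"
```

```text
[0.3047, 0.1916, 0.0044] -0.52
[0.3047, 0.1912, 0.1064] -0.52
```

Emit:
carry_out --steps '[[[0.305,0.191,0.0],-0.5,-0.2],[[0.305,0.191,0.0],-0.5,-0.2],[[0.305,0.191,0.0],-0.5,-0.2],[[0.305,0.191,0.0],-0.5,-0.2],[[0.305,0.191,0.0],-0.5,-0.2],[[0.305,0.191,0.0],-0.5,-0.2],[[0.305,0.191,0.0],-0.5,-0.2],[[0.305,0.191,0.05],-0.5,-0.2],[[0.305,0.191,0.05],-0.5,-0.2],[[0.305,0.191,0.05],-0.5,-0.2]]'

```text
time: 18.3
tool_pos: [0.4703, 0.3836, 0.1237]
ee_rot: [3.141, -0.0, 1.712]
wrist_force: [0.4, 0.9, 0.2]
width: 0.0567
finger_force: 0.0
```

```bash
python3 -c "
from h import *
delta((.4672,.3838,.068,98.3))"
```

```text
[0.0006, -0.0031, 0.0557] -0.02
```

Emit:
carry_out --steps '[[[0,-0.003,0.04],0,-0.2],[[0,-0.003,0.054],0,-0.2],[[0,-0.003,0.054],0,-0.2],[[0,-0.003,0.054],0,-0.2]]'

```text
time: 18.8
tool_pos: [0.4681, 0.3841, 0.0706]
ee_rot: [3.138, -0.002, 1.712]
wrist_force: [0.7, 0.2, 0.2]
width: 0.0566
finger_force: 0.0
```

Emit:
carry_out --steps '[[[0,0,0],0,1],[[0,0,0],0,1],[[0,0,0],0,1],[[0,0,0],0,1],[[0,0,0],0,1],[[0,0,0],0,1]]'

```text
time: 19.55
tool_pos: [0.4665, 0.3835, 0.0685]
ee_rot: [-3.141, 0.0, 1.713]
wrist_force: [-1.6, -0.2, 1.5]
width: 0.0159
finger_force: 30.0
```

Emit:
carry_out --steps '[[[0,0,-0.03],0,1],[[0,0,-0.06],0,1],[[0,0,-0.09],0,1],[[0,0,-0.12],0,1],[[0,0,-0.12],0,1],[[0,0,-0.12],0,1]]'

```text
time: 20.3
tool_pos: [0.4662, 0.3829, 0.1862]
ee_rot: [-3.139, 0.002, 1.712]
wrist_force: [-0.4, 0.4, -4.0]
width: 0.0159
finger_force: 30.0
```

```bash
python3 -c "
from h import *
o=robot.get_obs();print(o['wrist_force'],o['width'],o['joint_positions'].round(2))
s=snap('top','t3.png')
hsv=cv2.cvtColor(s['image'],cv2.COLOR_RGB2HSV)
for j in jars(s):print(j)
delta((.52,.12,.19,140),(.599,.0213,.19,182.9),(.599,.0213,.08,182.9))"
```

```text
[-0.41905796  0.35709285 -3.97938017] 0.015920736540892055 [ 0.59  0.21  1.27 -0.    1.67  0.45]
(array([338.8, 165.5]), np.int32(378), array([ 0.604 , -0.0427]), array([ 0.6025, -0.0422,  0.0534]))
(array([312.3, 166.5]), np.int32(379), array([0.6028, 0.0201]), array([0.6012, 0.0201, 0.0537]))
(array([284.8, 168.7]), np.int32(379), array([0.5989, 0.0854]), array([0.5974, 0.0848, 0.0537]))
(array([329.8, 275.3]), np.int32(387), array([ 0.3474, -0.015 ]), array([ 0.3474, -0.015 ,  0.0452]))
[-0.2678, 0.0164, -0.0039] -4.19
[-0.3767, 0.0806, -0.0039] -8.48
[-0.3764, 0.0811, 0.1061] -8.48
```

View pics/t3.png

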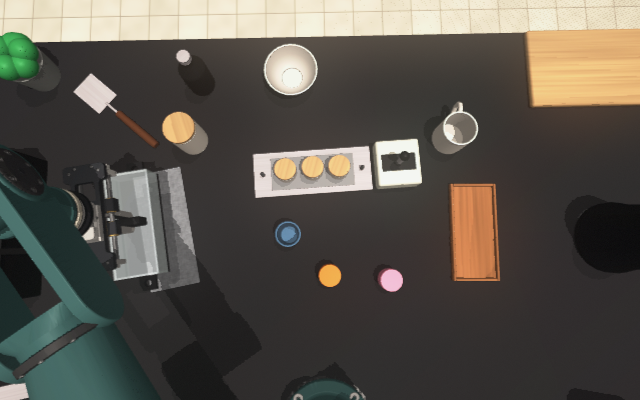

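Emit:
carry_out --steps '[[[0,0,-0.03],0,1],[[-0.376,0.081,-0.03],-8.5,1],[[-0.376,0.081,-0.03],-8.5,1],[[-0.376,0.081,-0.03],-8.5,1],[[-0.376,0.081,-0.03],-8.5,1],[[-0.376,0.081,-0.03],-8.5,1],[[-0.376,0.081,-0.03],-8.5,1],[[-0.376,0.081,-0.03],-8.5,1],[[-0.376,0.081,-0.03],-8.5,1],[[-0.376,0.081,-0.03],-8.5,1]]'

```text
time: 21.6
tool_pos: [0.5995, 0.0218, 0.2156]
ee_rot: [3.141, -0.005, -3.086]
wrist_force: [0.8, -0.4, -3.2]
width: 0.016
finger_force: 30.0
```

Emit:
carry_out --steps '[[[0,0,0],0,1],[[0,0,0],0,1],[[0,0,0],0,1]]'

```text
time: 21.98
tool_pos: [0.6, 0.0229, 0.218]
ee_rot: [3.141, -0.001, -3.087]
wrist_force: [0.2, -0.3, -2.9]
width: 0.0158
finger_force: 30.0
```

```bash
python3 -c "
from h import *
delta((.598,.0208,.125,183),(.598,.0208,.11,183))"
```

```text
[0.002, -0.002, 0.093] 0.01
[0.002, -0.002, 0.108] 0.01
```

Emit:
carry_out --steps '[[[0.002,-0.002,0.04],0,1],[[0.002,-0.002,0.08],0,1],[[0.002,-0.002,0.08],0,1],[[0.002,-0.002,0.08],0,1]]'

```text
time: 22.48
tool_pos: [0.5992, 0.0206, 0.1402]
ee_rot: [-3.141, 0.003, -3.087]
wrist_force: [-0.0, 0.1, -3.1]
width: 0.0155
finger_force: 30.0
```

```bash
python3 -c "
from h import *
delta((.598,.0208,.105,183))
s=snap('side');im=s['image']
cv2.imwrite('pics/s4.png',cv2.resize(im[150:260,270:430],None,fx=4,fy=4,interpolation=cv2.INTER_CUBIC)[:,:,::-1])"
```

```text
[0.0013, 0.0002, 0.0352] 0.01
```

View pics/s4.png

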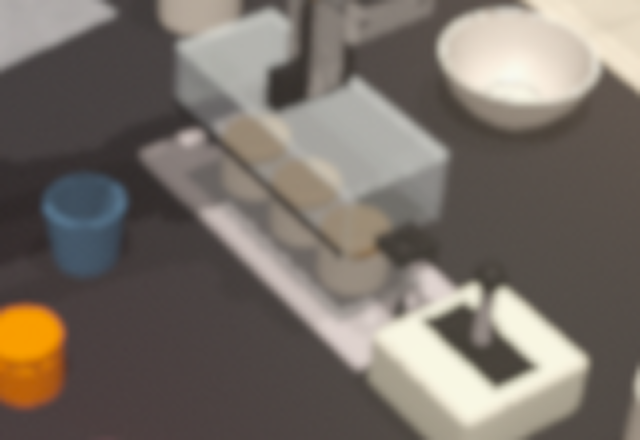

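The cover hangs level over the three jars. The near lug is at crop (405,243) and its stud at (403,298). Next I'll lower in steps and watch the force.

Emit:
carry_out --steps '[[[0.001,0,0.02],0,1],[[0.001,0,0.036],0,1],[[0.001,0,0.036],0,1],[[0.001,0,0.036],0,1]]'

```text
time: 23.02
tool_pos: [0.5979, 0.0205, 0.1034]
ee_rot: [-3.142, 0.002, -3.087]
wrist_force: [0.0, -0.4, -3.8]
width: 0.0159
finger_force: 30.0
```

Emit:
carry_out --steps '[[[0,0,0.008],0,1],[[0,0,0.014],0,1],[[0,0,0.014],0,1]]'

```text
time: 23.4
tool_pos: [0.5987, 0.0209, 0.0886]
ee_rot: [3.141, 0.004, -3.087]
wrist_force: [3.5, 0.8, -4.8]
width: 0.0157
finger_force: 30.0
```

Emit:
carry_out --steps '[[[0,0,0.006],0,1],[[0,0,0.012],0,1],[[0,0,0.012],0,1]]'

```text
time: 23.78
tool_pos: [0.5977, 0.0209, 0.0761]
ee_rot: [3.141, 0.001, -3.087]
wrist_force: [4.2, 2.1, -4.2]
width: 0.0157
finger_force: 30.0
```

Emit:
carry_out --steps '[[[-0.0005,0,0.004],0,1],[[-0.0005,0,0.006],0,1],[[-0.0005,0,0.006],0,1]]'

```text
time: 24.15
tool_pos: [0.5982, 0.021, 0.0725]
ee_rot: [3.141, 0.001, -3.087]
wrist_force: [2.3, 3.1, 6.5]
width: 0.0157
finger_force: 30.0
```

Emit:
carry_out --steps '[[[0,0,0],0,-0.2],[[0,0,0],0,-0.2],[[0,0,0],0,-0.2],[[0,0,0],0,-0.2],[[0,0,-0.05],0,-0.2],[[0,0,-0.1],0,-0.2],[[0,0,-0.12],0,1],[[0,0,-0.12],0,1]]'

```text
time: 25.15
tool_pos: [0.5989, 0.0204, 0.1929]
ee_rot: [-3.141, 0.005, -3.087]
wrist_force: [-1.4, 0.5, -0.7]
width: 0.0398
finger_force: 0.0
```

```bash
python3 -c "
from h import *
delta((.609,-.222,.19,183),(.609,-.222,.096,183))"
```

```text
[0.0031, -0.2426, 0.0031] 0.01
[0.0035, -0.2425, 0.0971] 0.01
```

Emit:
carry_out --steps '[[[0.003,-0.243,0],0,1],[[0.003,-0.243,0],0,1],[[0.003,-0.243,0],0,1],[[0.003,-0.243,0],0,1],[[0.003,-0.243,0],0,1],[[0.003,-0.243,0],0,1],[[0.003,-0.243,0.05],0,1],[[0.003,-0.243,0.096],0,1],[[0.003,-0.243,0.096],0,1],[[0.003,-0.243,0.096],0,1]]'

```text
time: 26.4
tool_pos: [0.609, -0.2214, 0.0963]
ee_rot: [-3.141, 0.002, -3.086]
wrist_force: [0.3, 0.5, 0.3]
width: 0.0003
finger_force: 0.0
```

```bash
python3 -c "
from h import *
a=snap('top')['image'];b=snap('side')['image']
r=lambda i:cv2.resize(i,(600,300),interpolation=cv2.INTER_CUBIC)
cv2.imwrite('pics/l1.png',np.vstack([r(a[120:220,240:440]),r(b[150:270,260:500])])[:,:,::-1])
delta((.609,-.222,.096,183))"
```

```text
[0.0008, 0.0004, 0.002] 0.02
```

View pics/l1.png

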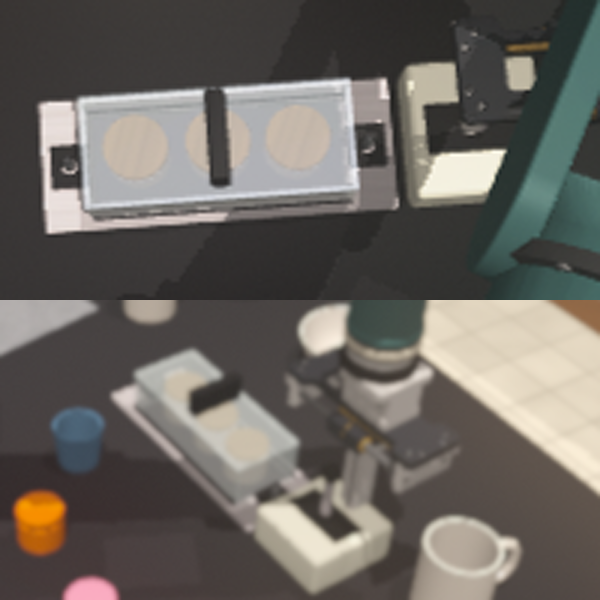

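The cover is seated, with both studs visible through the lug holes. The closed fingers are on the far side of the lever, so I'm pushing towards the cover.

Emit:
carry_out --steps '[[[0,0.015,0],0,1],[[0,0.025,0],0,1],[[0,0.032,0],0,1],[[0,0.038,0],0,1],[[0,0.042,0],0,1],[[0,0.042,0],0,1]]'

```text
time: 27.25
tool_pos: [0.6065, -0.1813, 0.0946]
ee_rot: [-3.139, 0.002, -3.088]
wrist_force: [2.4, -4.8, 0.6]
width: 0.0007
finger_force: 2.7
```

Emit:
carry_out --steps '[[[0,0.003,0],0,1],[[0,0.005,0],0,1],[[0,0.005,0],0,1]]'

```text
time: 27.62
tool_pos: [0.6062, -0.1774, 0.0937]
ee_rot: [-3.138, 0.002, -3.088]
wrist_force: [3.7, -7.5, -2.3]
width: 0.0007
finger_force: 3.8
```

Emit:
carry_out --steps '[[[0,0.003,0],0,1],[[0,0.003,0],0,1]]'

```text
time: 27.88
tool_pos: [0.6061, -0.1762, 0.0934]
ee_rot: [-3.134, 0.002, -3.089]
wrist_force: [4.0, -11.9, -4.2]
width: 0.0007
finger_force: 5.5
```

Emit:
carry_out --steps '[[[0,0,0],0,1],[[0,0,0],0,1],[[0,0,0],0,1],[[0,0,0],0,1],[[0,0,0],0,1],[[0,0,0],0,1],[[0,0,0],0,1],[[0,-0.03,0],0,1],[[0,-0.055,0],0,1],[[0,-0.055,0],0,1]]'

```text
time: 29.12
tool_pos: [0.6077, -0.2281, 0.0935]
ee_rot: [3.14, -0.002, -3.09]
wrist_force: [0.9, 0.9, 0.6]
width: 0.0004
finger_force: 0.0
```

```bash
python3 -c "
from h import *
print(robot.get_obs()['wrist_force'])
b=snap('side')['image']
cv2.imwrite('pics/l2.png',cv2.resize(b[150:270,300:460],(640,480),interpolation=cv2.INTER_CUBIC)[:,:,::-1])
delta((.609,-.228,.17,183),(.609,-.146,.17,183),(.609,-.146,.096,183))"
```

```text
[0.8941493  0.86799805 0.61254317]
[-0.0011, -0.0008, -0.0763] 0.0
[-0.0054, 0.081, -0.0762] 0.0
[-0.0055, 0.0809, -0.0022] 0.0
```

View pics/l2.png

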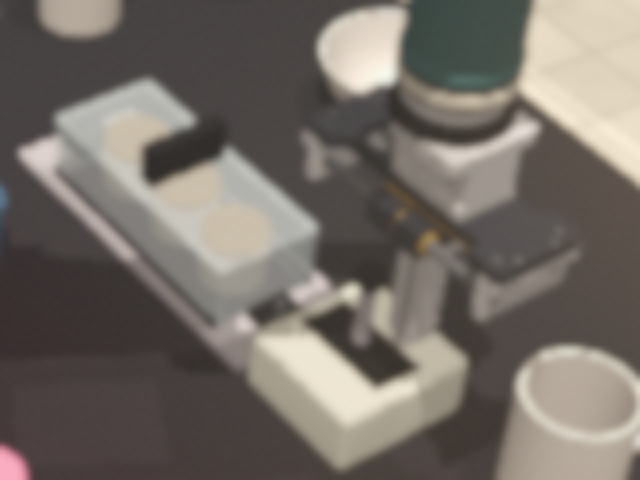

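The lever is upright again at crop (362,320) and the cover is still on. Next I go over the top to the deck side for venting.

Emit:
carry_out --steps '[[[0,0,-0.05],0,1],[[0,0,-0.076],0,1],[[0,0,-0.076],0,1],[[-0.003,0.05,-0.076],0,1],[[-0.004,0.081,-0.076],0,1],[[-0.004,0.081,-0.076],0,1],[[-0.004,0.081,-0.076],0,1],[[-0.004,0.081,-0.03],0,1],[[-0.004,0.081,-0.002],0,1],[[-0.004,0.081,-0.002],0,1]]'

```text
time: 30.42
tool_pos: [0.6054, -0.1466, 0.0924]
ee_rot: [3.139, -0.007, -3.089]
wrist_force: [-0.1, -0.1, -0.9]
width: 0.0
finger_force: 0.0
```

Emit:
carry_out --steps '[[[0,-0.015,0],0,1],[[0,-0.025,0],0,1],[[0,-0.032,0],0,1],[[0,-0.038,0],0,1],[[0,-0.042,0],0,1],[[0,-0.042,0],0,1]]'

```text
time: 31.18
tool_pos: [0.6105, -0.1866, 0.0963]
ee_rot: [3.138, 0.001, -3.086]
wrist_force: [0.1, 7.0, -0.9]
width: 0.0006
finger_force: 3.1
```

Emit:
carry_out --steps '[[[0,-0.003,0],0,1],[[0,-0.006,0],0,1],[[0,-0.006,0],0,1]]'

```text
time: 31.55
tool_pos: [0.6106, -0.19, 0.0953]
ee_rot: [3.134, -0.001, -3.085]
wrist_force: [0.6, 10.1, -1.2]
width: 0.0005
finger_force: 5.0
```

Emit:
carry_out --steps '[[[0,-0.003,0],0,1],[[0,-0.003,0],0,1]]'

```text
time: 31.8
tool_pos: [0.6106, -0.1903, 0.0953]
ee_rot: [3.129, -0.001, -3.084]
wrist_force: [0.3, 15.6, -1.5]
width: 0.0008
finger_force: 7.7
```

At the stop. Hold, then retreat.

Emit:
carry_out --steps '[[[0,0,0],0,1],[[0,0,0],0,1],[[0,0,0],0,1],[[0,0,0],0,1],[[0,0,0],0,1],[[0,0,0],0,1],[[0,0,0],0,1],[[0,0.03,0],0,1],[[0,0.055,0],0,1],[[0,0.055,0],0,1]]'

```text
time: 33.05
tool_pos: [0.608, -0.1413, 0.0971]
ee_rot: [-3.14, 0.001, -3.085]
wrist_force: [0.4, -0.4, 0.8]
width: 0.0005
finger_force: 0.0
```

Emit:
carry_out --steps '[[[0,0,0],0,1],[[0,0,0],0,1],[[0,0,-0.06],0,1],[[0,0,-0.08],0,-0.2],[[0,0,-0.08],0,-0.2]]'

```text
time: 33.67
tool_pos: [0.6089, -0.1435, 0.1792]
ee_rot: [-3.139, 0.005, -3.088]
wrist_force: [0.2, -0.2, -1.0]
width: 0.0172
finger_force: 0.0
```

```bash
python3 -c "
from h import *
b=snap('side')['image']
cv2.imwrite('pics/l3.png',cv2.resize(b[150:270,300:460],(640,480),interpolation=cv2.INTER_CUBIC)[:,:,::-1])
delta((.598,.021,.17,183),(.598,.021,.0725,183))"
```

```text
[0.0011, 0.1643, 0.0067] 0.01
[0.0012, 0.1644, 0.1042] 0.01
```

View pics/l3.png

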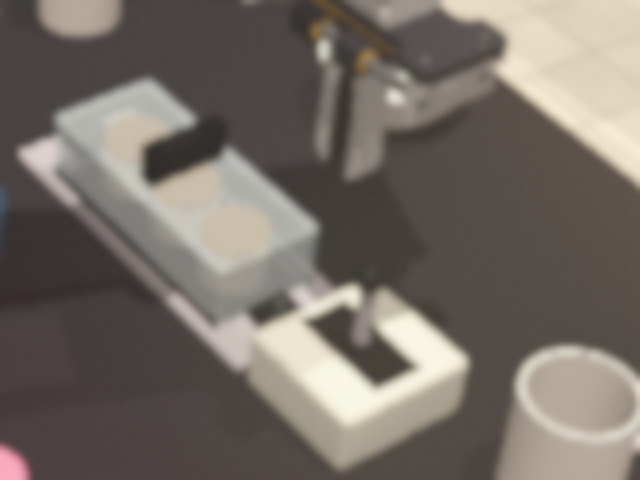

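The lever is upright and the cover still seated. Now I'll regrasp the handle.

Emit:
carry_out --steps '[[[0.001,0.164,0],0,-0.2],[[0.001,0.164,0],0,-0.2],[[0.001,0.164,0],0,-0.2],[[0.001,0.164,0],0,-0.2],[[0.001,0.164,0],0,-0.2],[[0.001,0.164,0.05],0,-0.2],[[0.001,0.164,0.09],0,-0.2],[[0.001,0.164,0.104],0,-0.2],[[0.001,0.164,0.104],0,-0.2],[[0.001,0.164,0.104],0,-0.2]]'

```text
time: 34.98
tool_pos: [0.5992, 0.0209, 0.0747]
ee_rot: [-3.141, 0.004, -3.088]
wrist_force: [0.9, -0.3, -0.0]
width: 0.0565
finger_force: 0.0
```

Emit:
carry_out --steps '[[[0,0,0],0,1],[[0,0,0],0,1],[[0,0,0],0,1],[[0,0,0],0,1],[[0,0,0],0,1]]'

```text
time: 35.6
tool_pos: [0.5978, 0.0214, 0.0726]
ee_rot: [-3.141, 0.0, -3.087]
wrist_force: [-0.5, -0.5, -0.2]
width: 0.0162
finger_force: 30.0
```

Lift straight up; then measure the empty mat.

Emit:
carry_out --steps '[[[0,0,-0.02],0,1],[[0,0,-0.04],0,1],[[0,0,-0.07],0,1],[[0,0,-0.11],0,1],[[0,0,-0.14],0,1],[[0,0,-0.14],0,1],[[0,0,-0.14],0,1]]'

```text
time: 36.48
tool_pos: [0.5968, 0.0216, 0.2099]
ee_rot: [3.141, -0.004, -3.087]
wrist_force: [0.0, 0.5, -4.5]
width: 0.0155
finger_force: 30.0
```

```bash
python3 -c "
from h import *
s=snap('top','t5.png');P=cloud(s)
im=s['image'];hsv=cv2.cvtColor(im,cv2.COLOR_RGB2HSV)
m=np.zeros(im.shape[:2],bool);m[155:305,115:215]=1
m&=(hsv[...,2]>75)&(P[...,2]<.03)
c,st,mm=max(blobs(m,300),key=lambda b:b[1][4]);print(st)
w=np.array([ray(s,u,v,.004)[:2] for v,u in np.argwhere(mm)],np.float32);print('mat',cv2.minAreaRect(w),w.mean(0))
for n in('top','side'):
  for j in jars(snap(n)):print(n,j)
cv2.imwrite('pics/c5.png',cv2.resize(im[100:310,100:300],(571,600),interpolation=cv2.INTER_CUBIC)[:,:,::-1])
o=robot.get_obs();print(o['tool_pos'],o['wrist_force'])
"
```

```text
[ 132  166   68  127 5883]
mat ((0.466924786567688, 0.3825531601905823), (0.2907302975654602, 0.12137536704540253), 10.506718635559082) [0.46454054 0.38210872]
side (array([346.5, 196.6]), np.int32(547), array([0.6007, 0.0203]), array([0.5951, 0.0138, 0.0539]))
[0.59667144 0.02160333 0.20971213] [ 0.0840956   0.2853802  -3.29871459]
```

View pics/c5.png

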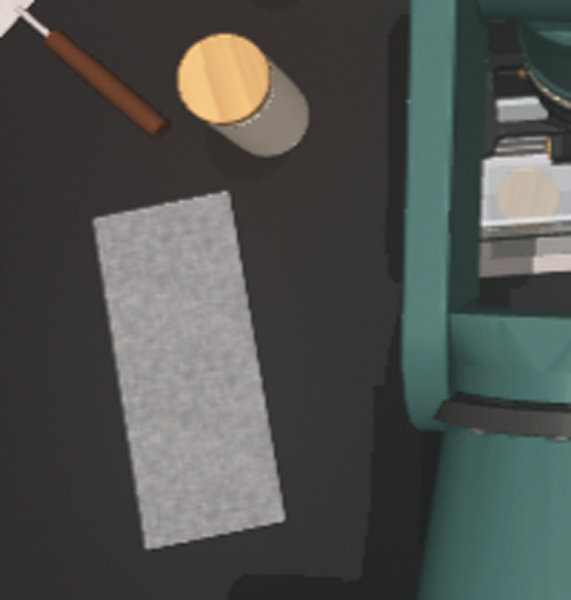

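The crop shows the bare mat with corners at (95,217), (229,192), (284,520) and (147,548). Its centre is (0.467,0.3826), at 10.5°.

```bash
python3 -c "
from h import *
delta((.466,.383,.21,100.5))"
```

```text
[0.1109, 0.368, 0.0005] 8.26
```

Emit:
carry_out --steps '[[[0.111,0.368,0],8.3,1],[[0.111,0.368,0],8.3,1],[[0.111,0.368,0],8.3,1],[[0.111,0.368,0],8.3,1],[[0.111,0.368,0],8.3,1],[[0.111,0.368,0],8.3,1],[[0.111,0.368,0],8.3,1],[[0.111,0.368,0],8.3,1],[[0.111,0.368,0],8.3,1],[[0.111,0.368,0],8.3,1]]'

```text
time: 37.88
tool_pos: [0.4669, 0.3824, 0.2117]
ee_rot: [-3.14, 0.001, 1.749]
wrist_force: [0.4, -0.1, -3.7]
width: 0.0159
finger_force: 30.0
```

Emit:
carry_out --steps '[[[0,0,0.04],0,1],[[0,0,0.08],0,1],[[0,0,0.11],0,1],[[0,0,0.125],0,1],[[0,0,0.125],0,1],[[0,0,0.125],0,1]]'

```text
time: 38.62
tool_pos: [0.4681, 0.3835, 0.0895]
ee_rot: [3.138, -0.001, 1.747]
wrist_force: [0.1, 0.4, -3.2]
width: 0.0163
finger_force: 30.0
```

```bash
python3 -c "
from h import *
delta((.466,.383,.0685,100.5))"
```

```text
[-0.0002, -0.0022, 0.021] -0.04
```

Emit:
carry_out --steps '[[[0,-0.002,0.01],0,1],[[0,-0.002,0.018],0,1],[[0,-0.002,0.021],0,1],[[0,-0.002,0.021],0,1]]'

```text
time: 39.12
tool_pos: [0.4651, 0.3824, 0.0685]
ee_rot: [3.141, 0.0, 1.747]
wrist_force: [-2.2, -3.5, 5.7]
width: 0.0161
finger_force: 30.0
```

Contact. Release and rise, then move clear and measure the cover and jars.

Emit:
carry_out --steps '[[[0,0,0],0,-0.2],[[0,0,0],0,-0.2],[[0,0,0],0,-0.2],[[0,0,0],0,-0.2],[[0,0,-0.05],0,-0.2],[[0,0,-0.1],0,-0.2],[[-0.1,0,-0.11],0.8,-0.6],[[-0.2,-0.1,-0.11],0.8,-0.6],[[-0.3,-0.17,-0.11],0.8,-0.6],[[-0.3,-0.17,-0.11],0.8,-0.6]]'

```text
time: 40.38
tool_pos: [0.3943, 0.1506, 0.1754]
ee_rot: [3.141, 0.0, 1.608]
wrist_force: [-0.1, -0.7, 0.7]
width: 0.0755
finger_force: 0.0
```

Emit:
carry_out --steps '[[[0,0,0],0,-0.6],[[0,0,0],0,-0.6],[[0,0,0],0,-0.6]]'

```text
time: 40.75
tool_pos: [0.3958, 0.1532, 0.1755]
ee_rot: [3.141, -0.0, 1.609]
wrist_force: [-0.1, -0.1, -0.1]
width: 0.075
finger_force: 0.0
```

```bash
python3 -c "
from h import *
s=snap('top');im=s['image'];P=cloud(s)
m=np.zeros(P.shape[:2],bool);m[160:300,120:215]=1
q=m&(P[...,2]>.05)&(P[...,2]<.075);print('top',cv2.minAreaRect(P[q][:,:2].astype(np.float32)))
q=m&(P[...,2]>.085)&(P[...,2]<.11);print('handle',cv2.minAreaRect(P[q][:,:2].astype(np.float32)))
for n in('top','side'):
  for j in jars(snap(n)):print(n,j)
cv2.imwrite('pics/c6.png',cv2.resize(im[140:310,110:430],(800,425),interpolation=cv2.INTER_CUBIC)[:,:,::-1])
a,b=ray(s,475,232,.015),0
hsv=cv2.cvtColor(im,cv2.COLOR_RGB2HSV)
m=(hsv[...,0]<15)&(hsv[...,1]>110); m[:,:430]=0;m[:170]=0;m[295:]=0;m[:,515:]=0
c,st,mm=max(blobs(m,500),key=lambda b:b[1][4])
w=np.array([ray(s,u,v,.012)[:2] for v,u in np.argwhere(mm)],np.float32);print('tray',cv2.minAreaRect(w),st)
print(robot.get_obs()['tool_pos'])
"
```

```text
top ((0.5078157782554626, 0.39025670289993286), (0.12784768640995026, 0.09098497778177261), 10.65721607208252)
handle ((0.46611955761909485, 0.381741464138031), (0.016406482085585594, 0.06981857120990753), 9.907341003417969)
top (array([338.8, 165.5]), np.int32(379), array([ 0.604 , -0.0428]), array([ 0.6024, -0.0423,  0.0533]))
top (array([312.3, 166.6]), np.int32(379), array([0.6027, 0.0201]), array([0.6011, 0.0201, 0.0536]))
top (array([284.8, 168.7]), np.int32(375), array([0.599 , 0.0856]), array([0.5974, 0.085 , 0.0538]))
top (array([329.7, 275.3]), np.int32(390), array([ 0.3475, -0.0149]), array([ 0.3474, -0.015 ,  0.0453]))
side (array([346.6, 196.4]), np.int32(561), array([0.6014, 0.021 ]), array([0.5957, 0.0143, 0.054 ]))
tray ((0.4437277317047119, -0.36604008078575134), (0.11687107384204865, 0.23436053097248077), 88.76475524902344) [ 449  183   51   98 4689]
[0.39550978 0.15311156 0.17521731]
```

View pics/c6.png

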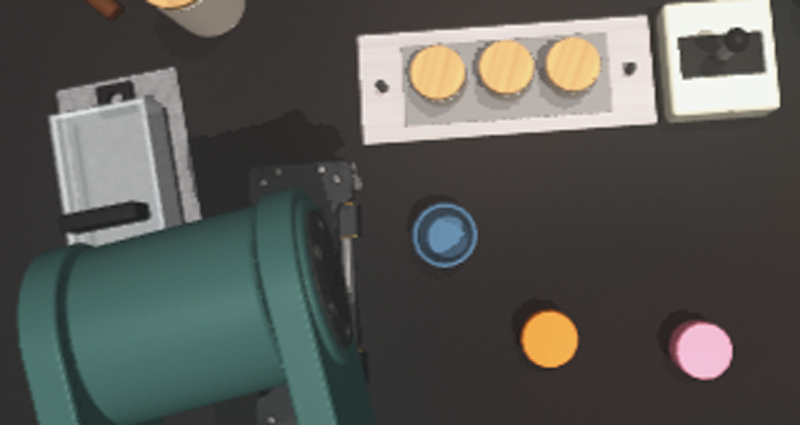

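The cover is centred on the mat to within about 1 mm and the three jars stand on the deck at crop (437,73), (506,67) and (573,65). The tray's long axis lies along world x. I'm starting with the jar nearest the lever.

```bash
python3 -c "
from h import *
delta((.601,-.042,.17,92.9),(.601,-.042,.024,92.9))"
```

```text
[-0.2029, 0.1978, 0.0051] -0.07
[-0.2029, 0.1979, 0.1511] -0.07
```

Emit:
carry_out --steps '[[[-0.203,0.198,0],0,-0.6],[[-0.203,0.198,0],0,-0.6],[[-0.203,0.198,0],0,-0.6],[[-0.203,0.198,0],0,-0.6],[[-0.203,0.198,0],0,-0.6],[[-0.203,0.198,0.0],0,-0.6],[[-0.203,0.198,0.05],0,-0.6],[[-0.203,0.198,0.1],0,-0.6],[[-0.203,0.198,0.146],0,-0.6],[[-0.203,0.198,0.15],0,-0.6]]'

```text
time: 42.15
tool_pos: [0.5965, -0.0412, 0.021]
ee_rot: [-3.132, -0.002, 1.61]
wrist_force: [-0.8, -0.5, -0.2]
width: 0.0755
finger_force: 0.0
```

Emit:
carry_out --steps '[[[0,0,0],0,-0.6],[[0,0,0],0,1],[[0,0,0],0,1],[[0,0,0],0,1],[[0,0,0],0,1],[[0,0,-0.05],0,1],[[0,0,-0.1],0,1],[[0,0,-0.14],0,1],[[0,0,-0.14],0,1],[[0,0,-0.14],0,1]]'

```text
time: 43.4
tool_pos: [0.5993, -0.0432, 0.1628]
ee_rot: [-3.138, -0.001, 1.608]
wrist_force: [-0.4, 0.1, -1.8]
width: 0.0518
finger_force: 30.0
```

```bash
python3 -c "
from h import *
o=robot.get_obs();print(o['width'],o['wrist_force'])
delta((.5145,-.367,.165,-1.2),(.5145,-.367,.0225,-1.2))"
```

```text
0.05177071733400578 [-0.38773681  0.07215552 -1.81634457]
[-0.3204, -0.0967, -0.0021] 9.33
[-0.3205, -0.0961, 0.1404] 9.33
```

Emit:
carry_out --steps '[[[-0.32,-0.097,-0.01],9.3,1],[[-0.32,-0.097,-0.01],9.3,1],[[-0.32,-0.097,-0.01],9.3,1],[[-0.32,-0.097,-0.01],9.3,1],[[-0.32,-0.097,-0.01],9.3,1],[[-0.32,-0.097,-0.01],9.3,1],[[-0.32,-0.097,-0.01],9.3,1],[[-0.32,-0.097,-0.01],9.3,1],[[-0.32,-0.097,-0.01],9.3,1],[[-0.32,-0.097,-0.01],9.3,1]]'

```text
time: 44.65
tool_pos: [0.5142, -0.3659, 0.1717]
ee_rot: [-3.138, 0.005, -0.014]
wrist_force: [-0.3, -0.5, -0.5]
width: 0.0514
finger_force: 30.0
```

Emit:
carry_out --steps '[[[0,0,0.05],0,1],[[0,0,0.1],0,1],[[0,0,0.14],0,1],[[0,0,0.14],0,1],[[0,0,0.14],0,1]]'

```text
time: 45.28
tool_pos: [0.5158, -0.367, 0.0362]
ee_rot: [3.141, -0.001, -0.015]
wrist_force: [-0.4, 0.2, -1.5]
width: 0.0518
finger_force: 30.0
```

```bash
python3 -c "
from h import *
delta((.5145,-.367,.021,-1.2))"
```

```text
[-0.0013, 0.0, 0.0152] 0.04
```

Emit:
carry_out --steps '[[[-0.001,0,0.008],0,1],[[-0.001,0,0.014],0,1],[[-0.001,0,0.014],0,1]]'

```text
time: 45.65
tool_pos: [0.5157, -0.3677, 0.0246]
ee_rot: [3.139, -0.004, -0.015]
wrist_force: [-0.2, 1.0, 4.7]
width: 0.0516
finger_force: 30.0
```

Emit:
carry_out --steps '[[[0,0,0.002],0,1],[[0,0,0.002],0,1]]'

```text
time: 45.9
tool_pos: [0.5158, -0.3677, 0.0245]
ee_rot: [3.139, -0.004, -0.015]
wrist_force: [-3.6, 1.9, 12.5]
width: 0.0513
finger_force: 30.0
```

Emit:
carry_out --steps '[[[0,0,-0.002],0,-0.45],[[0,0,-0.002],0,-0.45],[[0,0,-0.002],0,-0.45],[[0,0,-0.05],0,-0.45],[[0,0,-0.1],0,-0.6],[[0,0,-0.14],0,-0.6],[[0,0,-0.14],0,-0.6],[[0,0,-0.14],0,-0.6]]'

```text
time: 46.9
tool_pos: [0.5139, -0.3663, 0.1577]
ee_rot: [-3.14, 0.002, -0.015]
wrist_force: [-1.0, -0.1, 0.5]
width: 0.0751
finger_force: 0.0
```

```bash
python3 -c "
from h import *
for n in('top','side'):
  for j in jars(snap(n)):print(n,j)
delta((.6,.0205,.16,92.9),(.6,.0205,.024,92.9))"
```

```text
top (array([312.3, 166.6]), np.int32(377), array([0.6028, 0.0201]), array([0.6012, 0.02  , 0.0536]))
top (array([284.8, 168.7]), np.int32(376), array([0.599 , 0.0855]), array([0.5974, 0.0849, 0.0536]))
top (array([475.1, 199.8]), np.int32(247), array([ 0.5155, -0.361 ]), array([ 0.5149, -0.3589,  0.051 ]))
side (array([340.2, 190.3]), np.int32(358), array([0.6004, 0.0556]), array([0.5946, 0.0477, 0.0542]))
side (array([405.5, 296.8]), np.int32(341), array([ 0.5169, -0.3657]), array([ 0.5132, -0.369 ,  0.0521]))
[0.0806, -0.3876, -0.0026] -9.38
[0.0811, -0.3872, 0.1334] -9.38
```

Emit:
carry_out --steps '[[[0.081,-0.388,-0.01],-9.4,-0.6],[[0.081,-0.388,-0.01],-9.4,-0.6],[[0.081,-0.388,-0.01],-9.4,-0.6],[[0.081,-0.388,-0.01],-9.4,-0.6],[[0.081,-0.388,-0.01],-9.4,-0.6],[[0.081,-0.388,-0.01],-9.4,-0.6],[[0.081,-0.388,-0.01],-9.4,-0.6],[[0.081,-0.388,-0.01],-9.4,-0.6],[[0.081,-0.388,-0.01],-9.4,-0.6],[[0.081,-0.388,-0.01],-9.4,-0.6]]'

```text
time: 48.25
tool_pos: [0.6005, 0.0202, 0.1672]
ee_rot: [-3.138, -0.0, 1.624]
wrist_force: [-0.1, -0.8, -0.4]
width: 0.0751
finger_force: 0.0
```

Emit:
carry_out --steps '[[[0,0,0.05],0,-0.6],[[0,0,0.1],0,-0.6],[[0,0,0.142],0,-0.6],[[0,0,0.142],0,-0.6],[[0,0,0.142],0,-0.6]]'

```text
time: 48.88
tool_pos: [0.6023, 0.0199, 0.0287]
ee_rot: [3.14, 0.0, 1.624]
wrist_force: [-0.1, 0.5, 1.2]
width: 0.0751
finger_force: 0.0
```

```bash
python3 -c "
from h import *
delta((.6,.0205,.024,92.9))"
```

```text
[0.0007, -0.0022, 0.0047] 0.01
```

Emit:
carry_out --steps '[[[0,-0.002,0.003],0,-0.6],[[0,-0.002,0.003],0,1],[[0,-0.002,0.003],0,1],[[0,-0.002,0.003],0,1],[[0,-0.002,0.003],0,1],[[0,0,-0.05],0,1],[[0,0,-0.1],0,1],[[0,0,-0.15],0,1],[[0,0,-0.15],0,1],[[0,0,-0.15],0,1]]'

```text
time: 50.12
tool_pos: [0.6005, 0.02, 0.1756]
ee_rot: [-3.139, -0.0, 1.625]
wrist_force: [-0.0, -0.5, -2.0]
width: 0.0516
finger_force: 30.0
```

```bash
python3 -c "
from h import *
o=robot.get_obs();print(o['width'],o['wrist_force'])
delta((.4425,-.3655,.17,-1.2),(.4425,-.3655,.0225,-1.2))"
```

```text
0.05158477335968368 [-0.03517366 -0.46178609 -1.98132559]
[-0.3764, -0.1787, 0.006] 9.43
[-0.3764, -0.1783, 0.1535] 9.43
```

Emit:
carry_out --steps '[[[-0.376,-0.178,0],9.4,1],[[-0.376,-0.178,0],9.4,1],[[-0.376,-0.178,0],9.4,1],[[-0.376,-0.178,0],9.4,1],[[-0.376,-0.178,0],9.4,1],[[-0.376,-0.178,0],9.4,1],[[-0.376,-0.178,0],9.4,1],[[-0.376,-0.178,0],9.4,1],[[-0.376,-0.178,0],9.4,1],[[-0.376,-0.178,0],9.4,1]]'

```text
time: 51.38
tool_pos: [0.4428, -0.3643, 0.174]
ee_rot: [-3.137, 0.004, -0.014]
wrist_force: [0.4, -0.3, -2.3]
width: 0.0516
finger_force: 30.0
```

Emit:
carry_out --steps '[[[0,0,0.05],0,1],[[0,0,0.1],0,1],[[0,0,0.14],0,1],[[0,0,0.14],0,1],[[0,0,0.14],0,1]]'

```text
time: 52.0
tool_pos: [0.4446, -0.3654, 0.0384]
ee_rot: [3.141, -0.001, -0.014]
wrist_force: [-0.0, 0.4, 0.1]
width: 0.0515
finger_force: 30.0
```

```bash
python3 -c "
from h import *
delta((.4425,-.3655,.0245,-1.2))"
```

```text
[-0.0021, 0.0001, 0.0139] 0.04
```

Emit:
carry_out --steps '[[[-0.002,0,0.008],0,1],[[-0.002,0,0.013],0,1],[[-0.002,0,0.013],0,1]]'

```text
time: 52.38
tool_pos: [0.4419, -0.365, 0.0243]
ee_rot: [-3.141, 0.0, -0.015]
wrist_force: [-0.1, -0.6, -1.4]
width: 0.0512
finger_force: 30.0
```

Emit:
carry_out --steps '[[[0,0,0.001],0,1],[[0,0,0.001],0,1]]'

```text
time: 52.62
tool_pos: [0.4421, -0.3652, 0.0235]
ee_rot: [3.142, -0.0, -0.015]
wrist_force: [0.1, 0.2, -1.1]
width: 0.0515
finger_force: 30.0
```

Emit:
carry_out --steps '[[[0,0,0.002],0,1],[[0,0,0.002],0,1]]'

```text
time: 52.88
tool_pos: [0.4423, -0.3653, 0.0231]
ee_rot: [3.141, -0.001, -0.015]
wrist_force: [-1.7, 1.9, 4.2]
width: 0.0516
finger_force: 30.0
```

Emit:
carry_out --steps '[[[0,0,0],0,-0.45],[[0,0,0],0,-0.45],[[0,0,0],0,-0.45],[[0,0,-0.05],0,-0.45],[[0,0,-0.1],0,-0.6],[[0,0,-0.14],0,-0.6],[[0,0,-0.14],0,-0.6],[[0,0,-0.14],0,-0.6]]'

```text
time: 53.88
tool_pos: [0.4416, -0.3647, 0.16]
ee_rot: [-3.14, 0.001, -0.016]
wrist_force: [-1.1, -0.2, -0.6]
width: 0.0751
finger_force: 0.0
```

```bash
python3 -c "
from h import *
for n in('top','side'):
  for j in jars(snap(n)):print(n,j)
delta((.5965,.085,.16,92.9),(.5965,.085,.024,92.9))"
```

```text
top (array([284.8, 168.7]), np.int32(378), array([0.5989, 0.0855]), array([0.5974, 0.0849, 0.0536]))
top (array([478.5, 197.9]), np.int32(382), array([ 0.5197, -0.3692]), array([ 0.5191, -0.3669,  0.0514]))
top (array([475.9, 230. ]), np.int32(259), array([ 0.4446, -0.3582]), array([ 0.4445, -0.3562,  0.0509]))
side (array([333.7, 184.4]), np.int32(166), array([0.5986, 0.0903]), array([0.5929, 0.0817, 0.0542]))
side (array([405.7, 297.3]), np.int32(342), array([ 0.5164, -0.3669]), array([ 0.5129, -0.37  ,  0.0518]))
side (array([380. , 308.9]), np.int32(371), array([ 0.4428, -0.3634]), array([ 0.4396, -0.3667,  0.0522]))
[0.1484, -0.4516, -0.0003] -9.38
[0.1488, -0.4511, 0.1357] -9.38
```

Emit:
carry_out --steps '[[[0.149,-0.451,-0.01],-9.4,-0.6],[[0.149,-0.451,-0.01],-9.4,-0.6],[[0.149,-0.451,-0.01],-9.4,-0.6],[[0.149,-0.451,-0.01],-9.4,-0.6],[[0.149,-0.451,-0.01],-9.4,-0.6],[[0.149,-0.451,-0.01],-9.4,-0.6],[[0.149,-0.451,-0.01],-9.4,-0.6],[[0.149,-0.451,-0.01],-9.4,-0.6],[[0.149,-0.451,-0.01],-9.4,-0.6],[[0.149,-0.451,-0.01],-9.4,-0.6]]'

```text
time: 55.22
tool_pos: [0.5972, 0.0841, 0.1691]
ee_rot: [-3.138, 0.0, 1.625]
wrist_force: [-0.1, -0.3, -0.3]
width: 0.075
finger_force: 0.0
```

Emit:
carry_out --steps '[[[0,0,0.05],0,-0.6],[[0,0,0.1],0,-0.6],[[0,0,0.142],0,-0.6],[[0,0,0.142],0,-0.6],[[0,0,0.142],0,-0.6]]'

```text
time: 55.85
tool_pos: [0.5989, 0.0832, 0.0308]
ee_rot: [3.14, -0.0, 1.623]
wrist_force: [0.0, -0.1, -0.4]
width: 0.0753
finger_force: 0.0
```

```bash
python3 -c "
from h import *
delta((.5965,.085,.025,92.9))"
```

```text
[0.0019, -0.0023, 0.0058] 0.01
```

Emit:
carry_out --steps '[[[0.001,-0.002,0.006],0,-0.6],[[0.001,-0.002,0.006],0,1],[[0.001,-0.002,0.006],0,1],[[0.001,-0.002,0.006],0,1],[[0.001,-0.002,0.006],0,1],[[0,0,-0.05],0,1],[[0,0,-0.1],0,1],[[0,0,-0.145],0,1],[[0,0,-0.145],0,1],[[0,0,-0.145],0,1]]'

```text
time: 57.1
tool_pos: [0.597, 0.0835, 0.1722]
ee_rot: [-3.138, -0.0, 1.625]
wrist_force: [-0.9, -0.9, -2.2]
width: 0.0513
finger_force: 30.0
```

```bash
python3 -c "
from h import *
o=robot.get_obs();print(o['width'],o['wrist_force'])
delta((.3705,-.364,.17,-1.2),(.3705,-.364,.0225,-1.2))"
```

```text
0.05129511110712851 [-0.92253954 -0.91355587 -2.17516488]
[-0.4345, -0.2505, 0.0031] 9.43
[-0.4345, -0.25, 0.1506] 9.43
```

Emit:
carry_out --steps '[[[-0.434,-0.25,0],9.4,1],[[-0.434,-0.25,0],9.4,1],[[-0.434,-0.25,0],9.4,1],[[-0.434,-0.25,0],9.4,1],[[-0.434,-0.25,0],9.4,1],[[-0.434,-0.25,0],9.4,1],[[-0.434,-0.25,0],9.4,1],[[-0.434,-0.25,0],9.4,1],[[-0.434,-0.25,0],9.4,1],[[-0.434,-0.25,0],9.4,1]]'

```text
time: 58.35
tool_pos: [0.3704, -0.3628, 0.171]
ee_rot: [-3.137, 0.004, -0.016]
wrist_force: [0.5, 0.6, -1.7]
width: 0.0516
finger_force: 30.0
```

Emit:
carry_out --steps '[[[0,0,0.05],0,1],[[0,0,0.1],0,1],[[0,0,0.14],0,1],[[0,0,0.14],0,1],[[0,0,0.14],0,1]]'

```text
time: 58.98
tool_pos: [0.3728, -0.3634, 0.0353]
ee_rot: [3.141, -0.001, -0.013]
wrist_force: [-0.2, -0.9, -1.5]
width: 0.0516
finger_force: 30.0
```

```bash
python3 -c "
from h import *
delta((.3705,-.364,.0235,-1.2))"
```

```text
[-0.0023, 0.0006, 0.0118] 0.04
```

Emit:
carry_out --steps '[[[-0.002,0,0.008],0,1],[[-0.002,0,0.011],0,1],[[-0.002,0,0.011],0,1]]'

```text
time: 59.35
tool_pos: [0.37, -0.3634, 0.0237]
ee_rot: [3.141, -0.0, -0.015]
wrist_force: [0.4, 0.3, -2.2]
width: 0.0517
finger_force: 30.0
```

Emit:
carry_out --steps '[[[0,0,0.002],0,1],[[0,0,0.002],0,1]]'

```text
time: 59.6
tool_pos: [0.3702, -0.3638, 0.022]
ee_rot: [3.141, -0.001, -0.016]
wrist_force: [-0.8, 0.8, 1.7]
width: 0.0515
finger_force: 30.0
```

Contact. Release, rise and move away for the final check.

Emit:
carry_out --steps '[[[0,0,0.001],0,-0.45],[[0,0,0.001],0,-0.45],[[0,0,0.001],0,-0.45],[[0,0,-0.05],0,-0.45],[[0,0,-0.1],0,-0.45],[[0,0,-0.16],0,-0.45],[[-0.03,-0.2,-0.16],0,-0.45],[[-0.03,-0.2,-0.16],0,-0.45],[[-0.03,-0.2,-0.16],0,-0.45],[[-0.03,-0.2,-0.16],0,-0.45]]'

```text
time: 60.85
tool_pos: [0.3426, -0.1605, 0.1817]
ee_rot: [3.141, -0.001, -0.012]
wrist_force: [-0.7, -0.4, 1.0]
width: 0.068
finger_force: 0.0
```

```bash
python3 -c "
from h import *
for n in('top','side'):
  s=snap(n,'f_'+n+'.png')
  for j in jars(s):print(n,j)
  if n=='top':
    P=cloud(s);m=np.zeros(P.shape[:2],bool);m[160:300,120:215]=1
    q=m&(P[...,2]>.05)&(P[...,2]<.075);print('covertop',cv2.minAreaRect(P[q][:,:2].astype(np.float32)))
print(robot.get_obs()['tool_pos'])"
```

```text
top (array([478.4, 198.3]), np.int32(401), array([ 0.5189, -0.369 ]), array([ 0.5182, -0.3667,  0.0513]))
top (array([479.3, 229.7]), np.int32(413), array([ 0.4451, -0.3663]), array([ 0.445 , -0.3642,  0.0511]))
top (array([483.1, 258.3]), np.int32(274), array([ 0.3787, -0.3706]), array([ 0.3789, -0.3683,  0.0514]))
top (array([326.1, 273.4]), np.int32(214), array([ 0.3519, -0.0067]), array([ 0.3519, -0.0067,  0.0453]))
covertop ((0.46635693311691284, 0.38311025500297546), (0.21244056522846222, 0.09042949974536896), 10.265358924865723)
side (array([405.5, 296.8]), np.int32(343), array([ 0.5167, -0.3657]), array([ 0.5131, -0.3689,  0.052 ]))
side (array([380., 309.]), np.int32(373), array([ 0.4427, -0.3635]), array([ 0.4394, -0.3668,  0.0523]))
side (array([354.2, 321.5]), np.int32(398), array([ 0.3711, -0.3618]), array([ 0.3683, -0.3652,  0.0521]))
[ 0.34317555 -0.16221281  0.18176128]
```

All three jars stand in the tray with their lids at 52 mm. The cover is centred on the mat within 1 mm and 0.3°.

```bash
python3 -c "
from h import *
print(robot.close_job())"
```

```text
the job is handed in; nothing more can be done
None
```

The job is handed in at about 61 s: all three jars were sealed (pump, then vent, cover on throughout) and now stand upright in the tray, with the cover back flat and centred on its mat; the result of the judging was not shown.

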